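# Swing the boom microscope over the dish

## Task

The boom of the stereo microscope is unclamped and its bearing runs almost without friction. Swing the microscope from its parking place over to the petri dish, gently, with a closed finger against the springy black bumper rails on the boom's sides only (hands off the arm and the microscope itself), and bring it to rest with the lens over the middle of the dish, without running into the wash bottle or the end stops. Then leave it free and see that it stands still there for five seconds; everything else on the bench stays put.

Things in the scene. Friction and masses are not known exactly. Their poses are not given: they have to be found in the camera images.
- swing (a joint): angle of the boom on the upright column, rad. 0: the boom points along the stand's own -x axis (roughly towards the robot); it grows as the microscope head moves towards +y (clockwise from above). Free ball bearing: friction 0.0016 N m plus 0.02 N m s/rad. End stops at -1.0 and +0.75; starts parked at -0.78 to -0.58, on the -y side.
- microscope: white boom arm with the stereo microscope at its end, one rigid part turning with swing; with the rails 11 kg and 0.79 kg m2 about the column (the real one 0.7 to 1.35 times that). Origin on the column's axis, 218 mm above the table; -x runs out along the boom, z up. Arm 92 mm wide, z = 2 to 62 mm. Head 104 mm across, x = -278 to -410 mm, z = -92 to +135 mm; focus knobs out to y = +-81 mm.
- guard: the bumper rails, the only part to be touched: two straight black rubber-covered tubes, 18 mm thick, along the two sides of the arm, 85 to 255 mm out from the column's axis, axes 70 mm to either side of the boom's middle plane and 258 mm above the table. One frame on leaf springs: gives 14 mm at most sideways, 0.7 N per mm, and bounces (restitution about 0.5). Frame as microscope.
- rail_left (a point): point on the axis of the rail on the boom's +y side (left seen from the robot), 200 mm out from the column's axis, 258 mm above the table. Nothing stands above or outside the rail there; the arm's top is 280 mm above the table.
- rail_right (a point): the same on the rail of the -y side.
- lens (a point): centre of the lens at the underside of the microscope head, 330 mm from the column's axis, 126 mm above the table; it moves with the boom on a circle about column_axis.
- column_axis (a point): point on the axis of the boom's fixed steel column, 280 mm above the table (level with the top of the boom). The column, 38 mm thick, ends 350 mm above the table.
- dish: glass petri dish, 90 mm across and 14 mm high, with a leaf in it, on the white illuminated base (155 x 190 mm, 36 mm high) that stands under the lens circle; origin at the centre of its underside, 330 mm from the column's axis. Loose, to be left alone.
- wash_bottle: white squeeze bottle with red cap and bent spout, 64 mm across, 196 mm high, loose; stands in the way of the microscope head beyond the dish (+y side). Origin at the centre of its foot.
- tube_rack: white rack with red-capped tubes, 62 x 200 mm, 107 mm high, loose, near right; origin under its centre.
- jar: glass jar with blue cap, 68 mm across, 95 mm high, loose, far right; origin under its centre.
- flask: small glass bottle with blue cap, 52 mm across, 105 mm high, loose, far right; origin under its centre.
- tray: shallow steel instrument tray, 170 x 240 mm, 28 mm high, loose, on the left; origin under its centre.
- brush: small brush with wooden handle, 160 mm long, lying near left; origin under its middle.

How it is judged:
On the way:
1. the microscope stands at rest over the dish for five seconds, nothing touching it (horizontal distance between lens and dish below 0.03 m and angular speed of microscope below 0.025 rad/s and contact force between each of the fingers, the arm and guard below 0.1 N and contact force between each of the fingers, the arm and microscope below 0.1 N), for 5 s.
At the end, for the whole second after the job is handed in: The lens is within 30 mm (seen from above) of the dish's centre, the boom turns slower than 0.025 rad/s, untouched; it has stood so for five seconds (horizontal distance between lens and dish below 0.03 m and angular speed of microscope below 0.025 rad/s).
It fails at once if the rails are pushed or struck hard (more than 10 N) (contact force between any of the fingers, the arm and guard above 10 N).
It fails at once if the arm or the microscope itself is touched instead of the rails (contact force between any of the fingers, the arm and microscope above 1 N).
It fails at once if the boom is flung (faster than 0.8 rad/s) (angular speed of microscope above 0.8 rad/s).
It fails at once if the boom runs into an end stop (value of joint swing above 0.73 rad or value of joint swing below -0.98 rad).
It fails at once if something else on the bench is moved (distance of any of dish, wash_bottle, tube_rack, jar, flask, tray, brush from where it was at the start of the episode above 0.015 m).
It also fails if it takes over 51 s, if anything falls off the work surface, if the arm or the gripper's body presses on something with over 40 N, if the wrist force passes 120 N, or if a joint passes its speed limit or range.

## Robot

A 6-joint arm with a two-finger parallel gripper is mounted at the origin on the work surface. World frame = base frame: x ahead of the robot, y to its left, z up, the work surface at z = 0. Lengths are in m, angles in rad, forces in N, time in s.
With the tool pointing down it reaches from about 0.35 to 0.775 m from the base axis. Payload 7.3 kg.
Tool frame: the origin (TCP) lies midway between the tips of the shut fingers; the grasp point (between the pads) lies 19 mm behind it (tcp_to_grasp is the distance from the TCP to the grasp point, in m); z points along the fingers, y is the line along which they close (so a half turn about z gives the same grasp; the last joint's range is limited). The gripper opens to 92 mm and grips with 3 to 60 N. Pads are 19 mm wide; open, the fingers measure 130 mm over their backs; the gripper's body (75 mm by 190 mm) begins 47 mm behind the grasp point.
Start: joints at [-1.266, 0.342, 1.524, -0, 1.275, -0.146], TCP at [0.229, -0.473, 0.227] pointing down, gripper open.
Joint ranges: [-2.53, 2.53], [-0.77, 2.02], [0.04, 2.7], [-1, 4.14], [0.28, 2.66], [-3.11, 3.11]. Speed limits (rad/s): [2.57, 2.57, 3.14, 3.14, 3.14, 3.14].

## Interface

Orientations are given as [roll, pitch, yaw] about the fixed x, y, z axes, in that order (R = Rz(yaw) Ry(pitch) Rx(roll)).
In Python, from cell import observe, read_camera, calibration, hand_in, tcp_to_grasp gives the robot as it stands.
- The arm moves only by the tool send_rows, never from a script. Its argument "targets" is a list of rows, each a list of 5 numbers: the opening, from 0 (shut) to 1 (fully open), then the shift along the world's x, y, z in m, then the turn about the world's z in rad. A call has 1 to 5 rows; each row shifts and turns the commanded pose from where the row before left it; what a row does not reach is not made up. A row lasts 1/10 s, in which the tool goes at most 50 mm and 8.59 degrees, less where a joint would pass 70% of its speed; a pose out of reach is approached as far as the arm can. A call is refused whole if a number of a shift passes 0.05 or a number of a turn 0.15, either way. A call with a gripper value outside its range is refused whole. The fingers move at their own pace and stop on an object; "grip_force" is the grip in N (left out, the last holds). Time passes only in rows, so rows that do not move let the fingers close. It gives the time, the measured TCP pose, the force, the opening and the grip force at its end, in the units of the state.
- observe(): the state, without advancing time (a new reading comes with each control period).
- read_camera(name): name is "scene" or "side" or "wrist"; returns (picture, depth): 420x560x3 uint8, red, green, blue; 420x560 float32, m along the optical axis (not along the pixel's ray), 0 where there is no reading.
- calibration(name): a dict with "intrinsics" (3x3 intrinsics, pixels), "k1" (the pictures are not rectified: a ray, as slopes to the right and down, at radius r is drawn at 1 + k1 r^2 times it, then the intrinsics apply), "world_to_cam" (4x4, takes a point from world to camera coordinates); the wrist camera has in their place "hand_eye" (4x4, takes a point from camera to tool coordinates, whose origin is the TCP and whose axes are the flange's). Camera axes: x right, y up, looking along -z (the intrinsics and any distortion apply to the point x, -y, -z); pixel columns grow to the right and rows downward; lengths in m; the calibration is good to about 2 mm. A picture is of the moment at which its call begins: read the wrist's pose just before it. calibration takes no time and is no camera call.
- hand_in(): hands the job in; it is judged then, once.
The state is a dict: "time": time; "qpos": joint angles; "qvel": joint speeds; "joint_efforts": joint torques, N m; "tool_pos": TCP position; "tool_rot": TCP orientation; "contact_force": force on the tool from outside, world axes, zero at the start; "torque": the same for the moment, N m; "opening": finger opening in m; "grip_force": force on a finger pad.
Only numpy, scipy, OpenCV 4.12 (cv2) and the standard library are available. Lean on these libraries where they do the work, as an engineer would, in place of code of your own. Each camera call takes 0.05 s, during which the arm holds its last target. There are 200 camera calls.

## Working session

There is one attempt and no reset: what is moved stays moved. The work goes in short steps, Python scripts to look and compute and a tool call to move; the robot and the scene stay as the last step left them, time stands still between calls to the robot, and variables do not carry over. Pictures are saved under pics/ and viewed, at most 10 in all, crops included, and the job is handed in when it is done.

Besides the shell and the picture viewer there is one more tool, called after "Call:" as name(argument=value, ...) on one line, values as JSON. send_rows: Moves the arm, as the interface text tells. Its arguments: {"type":"object","properties":{"targets":{"type":"array","items":{"type":"array","items":{"type":"number"}}},"grip_force":{"type":"number"}},"required":["targets"]}

```bash
mkdir -p pics; ls; python3 - <<'E'
from cell import *
import cv2,numpy as np
s=observe();print(s)
ims=[]
for n in("scene","side"):
    p,d=read_camera(n);np.savez(f"pics/{n}0.npz",p=p,d=d);c=calibration(n);print(n,{k:np.round(v,3).tolist() for k,v in c.items()})
    cv2.imwrite(f"pics/{n}0.png",p[:,:,::-1])
E
```

```text
pics
{'time': 0.0, 'qpos': array([-1.26601634e+00,  3.42704554e-01,  1.52500643e+00,  2.26402043e-05,
        1.27534865e+00, -1.45980814e-01]), 'qvel': array([-1.49588287e-04,  1.03186463e-03, -6.89793292e-04, -2.73826622e-04,
        6.27834937e-04, -8.67243345e-06]), 'joint_efforts': array([-7.73945703e-04, -4.31248283e+01, -2.44222176e+01,  7.17244414e-02,
        5.59718348e-02, -1.39545264e-04]), 'tool_pos': array([ 0.22863481, -0.47217164,  0.22605806]), 'tool_rot': array([-3.14014442e+00, -2.34811308e-04,  4.50754024e-01]), 'contact_force': array([-0.39144972, -0.11721889,  0.2299356 ]), 'torque': array([-0.01136422, -0.01774462,  0.01077634]), 'grip_force': 0.0, 'opening': 0.09169496255983087}
scene {'intrinsics': [[476.221, 0.0, 280.02], [0.0, 476.221, 219.308], [0.0, 0.0, 1.0]], 'k1': -0.115, 'world_to_cam': [[0.416, 0.909, 0.0, -0.185], [-0.549, 0.251, 0.798, 0.149], [0.725, -0.332, 0.603, -1.817], [0.0, 0.0, 0.0, 1.0]]}
side {'intrinsics': [[542.546, 0.0, 275.118], [0.0, 542.546, 207.89], [0.0, 0.0, 1.0]], 'k1': -0.096, 'world_to_cam': [[-0.847, -0.531, 0.007, 0.434], [0.348, -0.544, 0.763, -0.325], [-0.402, 0.649, 0.646, -1.378], [0.0, 0.0, 0.0, 1.0]]}
```

View pics/scene0.png

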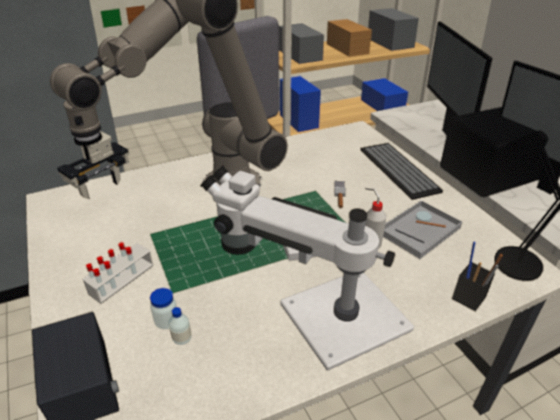

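View pics/side0.png

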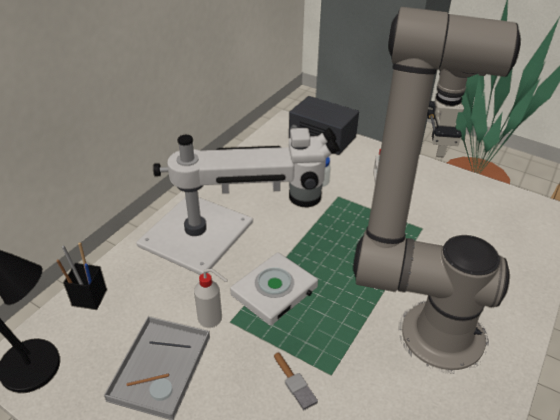

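Scene view: column top at about (358,215), boom running to the head at (238,205). Side view: column top (185,140), left rail (250,178), dish (275,283), bottle cap (206,280).

```bash
cat > h.py <<'E'
from cell import *
import numpy as np,cv2
def cloud(n,p=None,d=None):
    if d is None:p,d=read_camera(n)
    c=calibration(n);K=c["intrinsics"]
    v,u=np.mgrid[:420,:560]
    uv=np.stack([u,v],-1).reshape(-1,1,2).astype(float)
    s=cv2.undistortPoints(uv,np.array(K),np.array([c["k1"],0,0,0,0])).reshape(420,560,2)
    P=np.stack([s[...,0]*d,-s[...,1]*d,-d],-1)
    W=c["world_to_cam"];X=(P-W[:3,3])@W[:3,:3]
    X[d<=0]=np.nan
    return X,p
def circ(q):
    A=np.c_[2*q,np.ones(len(q))];s=np.linalg.lstsq(A,(q**2).sum(1),rcond=None)[0]
    return s[:2],np.sqrt(s[2]+s[:2]@s[:2])
E
python3 - <<'E'
from h import *
C={}
for n in("scene","side"):
    z=np.load(f"pics/{n}0.npz");X,p=cloud(n,z["p"],z["d"]);C[n]=X
    f=X.reshape(-1,3);print(n,"table z",np.nanmedian(f[np.abs(f[:,2])<.02,2]))
    u,v=(358,215) if n=="scene" else (185,140)
    print("col",X[v,u]); w=X[v-20:v+20,u-25:u+25].reshape(-1,3)
    t=w[(w[:,2]>.34)&(w[:,2]<.36)];print("coltop",t.mean(0),t.min(0),t.max(0),len(t))
    # arm top
    a=f[(f[:,2]>.275)&(f[:,2]<.284)&(np.hypot(*(f[:,:2]-t.mean(0)[:2]).T)<.28)&(np.hypot(*(f[:,:2]-t.mean(0)[:2]).T)>.06)]
    m=a.mean(0);U=np.linalg.svd((a-m)[:,:2],full_matrices=False)[2][0];print("arm",len(a),m,U,np.degrees(np.arctan2(m[1]-t.mean(0)[1],m[0]-t.mean(0)[0])))
    dark=(p.max(2)<60)
    r=f[dark.reshape(-1)&(f[:,2]>.25)&(f[:,2]<.27)&(np.hypot(*(f[:,:2]-t.mean(0)[:2]).T)<.28)]
    if len(r)>10:print("rail",len(r),r.mean(0),r.min(0),r.max(0),np.linalg.svd((r-r.mean(0))[:,:2],full_matrices=False)[2][0])
X=C["side"]
for nm,(u,v) in dict(dish=(275,283),cap=(206,280),base1=(240,288),bottle=(208,300),brush=(290,375)).items():print(nm,X[v,u])
# dish rim: z .044-.053
f=X[255:310,240:310].reshape(-1,3);q=f[(f[:,2]>.045)&(f[:,2]<.056)];print("dishpts",len(q),q.mean(0),circ(q[:,:2]),(q.min(0)+q.max(0))/2)
f=X[250:330,225:320].reshape(-1,3);q=f[(f[:,2]>.03)&(f[:,2]<.055)];h=cv2.minAreaRect(q[:,:2].astype(np.float32));print("base",h)
E
```

```text
scene table z -0.0012803056336498
col [0.78024007 0.03643886 0.34993959]
coltop [0.77519351 0.03811253 0.34709402] [0.75133028 0.01933399 0.34016655] [0.79246645 0.06119329 0.35111204] 204
arm 1962 [ 0.64399838 -0.05802171  0.27805015] [0.80361673 0.59514717] -143.76761726946248
rail 647 [ 0.68878861 -0.06935259  0.26189336] [ 0.5295755  -0.17505849  0.25060564] [0.85948539 0.0997938  0.2690435 ] [0.69630797 0.71774314]
side table z 1.6685452583401468e-05
col [0.76504581 0.05074267 0.34843274]
coltop [0.76849366 0.04797774 0.34687919] [0.74976797 0.02429756 0.34010009] [0.79440568 0.06676781 0.35228082] 140
arm 1538 [ 0.63502243 -0.0514331   0.27951099] [0.79503162 0.60656799] -143.32085393042752
rail 486 [0.62989434 0.00301686 0.2616776 ] [ 0.51686737 -0.16463189  0.25003064] [0.84859475 0.11600686 0.26957854] [0.89861141 0.4387454 ]
dish [0.44336137 0.11194408 0.0389162 ]
cap [0.53334455 0.28376584 0.15709636]
base1 [0.51577932 0.17304167 0.03294565]
bottle [0.52067452 0.29873657 0.10589151]
brush [0.26911824 0.32305236 0.0189583 ]
dishpts 145 [0.44900289 0.1086493  0.049121  ] (array([0.44722302, 0.10901624]), np.float64(0.042887627574805035)) [0.44610326 0.10868586 0.04962289]
base ((0.44744428992271423, 0.10895296931266785), (0.19437377154827118, 0.15821869671344757), 78.77864074707031)
```

```bash
python3 - <<'E'
import cv2
a=cv2.imread("pics/side0.png");cv2.imwrite("pics/crop.png",cv2.resize(a[120:330,140:340],None,fx=2.8,fy=2.8,interpolation=2))
E
```

```text
(no output)
```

View pics/crop.png

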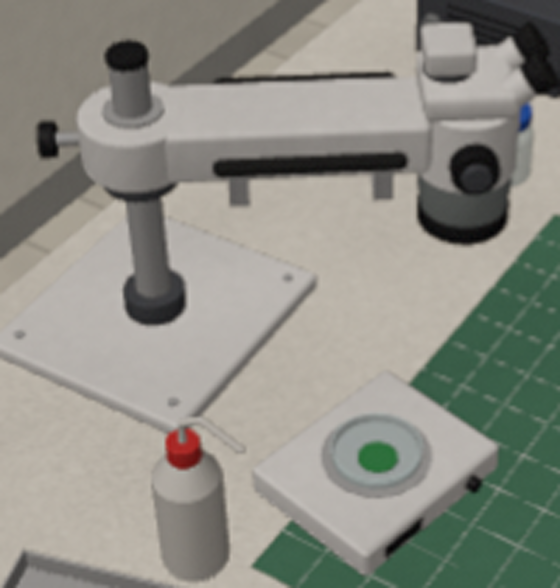

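Call:
send_rows(targets=[[0, 0.0325, 0.012, 0.0045, 0.016], [0, 0.0325, 0.012, 0.0045, 0.016], [0, 0.0325, 0.012, 0.0045, 0.016], [0, 0.0325, 0.012, 0.0045, 0.016], [0, 0.0325, 0.012, 0.0045, 0.016]], grip_force=10)

```text
time: 0.6
tool_pos: [0.3924, -0.4118, 0.249]
tool_rot: [-3.141, 0.0, 0.531]
contact_force: [-0.8, -0.2, 1.2]
opening: 0.0564
grip_force: 0.0
```

Call:
send_rows(targets=[[0, 0.0325, 0.012, 0.0045, 0.016], [0, 0.0325, 0.012, 0.0045, 0.016], [0, 0.0325, 0.012, 0.0045, 0.016], [0, 0.0325, 0.012, 0.0045, 0.016], [0, 0.0325, 0.012, 0.0045, 0.016]])

```text
time: 1.1
tool_pos: [0.5549, -0.3517, 0.2714]
tool_rot: [-3.141, 0.0, 0.612]
contact_force: [-0.4, -0.3, 0.2]
opening: 0.0166
grip_force: 0.0
```

Call:
send_rows(targets=[[0, 0.0325, 0.012, 0.0045, 0.016], [0, 0.0325, 0.012, 0.0045, 0.016]])

```text
time: 1.3
tool_pos: [0.6198, -0.3278, 0.2803]
tool_rot: [-3.141, 0.0, 0.644]
contact_force: [-0.4, -1.0, -0.2]
opening: 0.0021
grip_force: 0.0
```

```bash
cat >> h.py <<'E'
from scipy.spatial import cKDTree
from scipy.optimize import minimize_scalar
COL=np.array([.772,.043]);TH0=np.radians(216.8);TGT=np.arctan2(.109-COL[1],.447-COL[0])
def sel(X):
    f=X.reshape(-1,3);f=f[np.isfinite(f).all(1)];r=np.hypot(*(f[:,:2]-COL).T)
    return f[(f[:,2]>.14)&(f[:,2]<.36)&(r>.09)&(r<.44)]
def scope(f):  # keep template points in the boom's own box
    return f
def rot(f,a):
    c,s=np.cos(a),np.sin(a);g=f.copy();g[:,:2]=(f[:,:2]-COL)@np.array([[c,s],[-s,c]])+COL;return g
_T={}
def tmpl(n):
    if n not in _T:
        z=np.load(f"pics/{n}0.npz");f=sel(cloud(n,z["p"],z["d"])[0]);g=rot(f,-TH0)
        _T[n]=f[(np.abs(g[:,1]-COL[1])<.09)]
    return _T[n]
def angle(n,X,guess=None):
    """boom's world direction (rad) by rotating the template onto the cloud"""
    k=cKDTree(sel(X));T=tmpl(n)[::3]
    def cost(a):
        d=k.query(rot(T,a),distance_upper_bound=.03)[0];return np.minimum(d,.02).mean()
    g=np.arange(-1.5,.15,.03);b=g[np.argmin([cost(a) for a in g])]
    r=minimize_scalar(cost,bounds=(b-.04,b+.04),method="bounded",options=dict(xatol=2e-4))
    return TH0+r.x,r.fun
def look(names=("side","scene")):
    o=[]
    for n in names:
        t=observe()["time"];X,p=cloud(n);a,c=angle(n,X);o.append((t,a));print(n,round(t,3),"boom",round(a,4),"to go",round(a-TGT,4),"cost",round(c,5))
    return o
def tcp():
    s=observe();print(round(s["time"],2),s["tool_pos"].round(4),s["tool_rot"].round(3),"F",s["contact_force"].round(2))
def goal(th,side,r=.19,gap=.012):
    d=np.array([np.cos(th),np.sin(th)]);nl=np.array([d[1],-d[0]])
    return COL+r*d+side*(.07+.028+gap)*nl
E
python3 - <<'E'
from h import *
tcp();look();look();print(TGT,goal(TH0,-1))
E
```

```text
1.3 [ 0.6198 -0.3278  0.2803] [-3.141  0.     0.644] F [-0.4  -0.98 -0.18]
side 1.3 boom 3.7844 to go 0.8431 cost 0.00246
scene 1.35 boom 3.7841 to go 0.8428 cost 0.00207
side 1.4 boom 3.7836 to go 0.8423 cost 0.00247
scene 1.45 boom 3.7838 to go 0.8425 cost 0.00207
2.9412402720789617 [ 0.68575364 -0.15889493]
```

Call:
send_rows(targets=[[0, 0.012, 0.022, 0.04, 0], [0, 0.017, 0.034, 0, 0], [0, 0.017, 0.034, 0, 0], [0, 0.017, 0.034, 0, 0], [0, 0.0137, 0.0307, -0.01, 0]])

```text
time: 2.0
tool_pos: [0.6954, -0.1737, 0.3122]
tool_rot: [3.139, -0.001, 0.641]
contact_force: [-0.2, -1.0, 0.1]
opening: 0.0003
grip_force: 0.0
```

Call:
send_rows(targets=[[0, 0, 0, -0.025, 0], [0, 0, 0, -0.025, 0], [0, 0, 0, -0.015, 0], [0, 0, 0, 0, 0]])

```text
time: 2.4
tool_pos: [0.6934, -0.1746, 0.2428]
tool_rot: [-3.137, 0.004, 0.641]
contact_force: [-0.0, -0.4, 0.4]
opening: 0.0003
grip_force: 0.0
```

```bash
python3 - <<'E'
from h import *
tcp();look();X,p=cloud("side");cv2.imwrite("pics/a.png",p[:,:,::-1]);
s=observe();print(s["opening"])
E
```

```text
2.4 [ 0.6934 -0.1746  0.2428] [-3.137  0.004  0.641] F [-0.01 -0.44  0.41]
side 2.4 boom 3.7833 to go 0.842 cost 0.00378
scene 2.45 boom 3.7844 to go 0.8432 cost 0.00847
0.0007373613617878879
```

View pics/a.png

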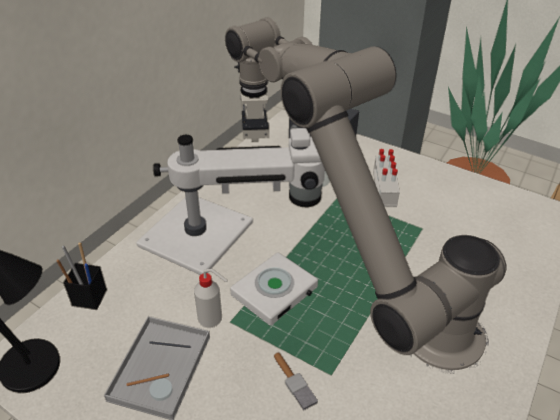

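Call:
send_rows(targets=[[0, -0.0024, 0.0032, 0, 0], [0, -0.0024, 0.0032, 0, 0], [0, -0.0024, 0.0032, 0, 0], [0, -0.0018, 0.0024, 0, 0], [0, -0.001, 0.0013, 0, 0]])

```text
time: 3.05
tool_pos: [0.6853, -0.1601, 0.2461]
tool_rot: [3.141, -0.0, 0.643]
contact_force: [-0.5, -0.7, 0.2]
opening: 0.0006
grip_force: 0.0
```

Call:
send_rows(targets=[[0, -0.001, 0.0013, 0, 0], [0, -0.001, 0.0013, 0, 0], [0, -0.001, 0.0013, 0, 0], [0, -0.001, 0.0013, 0, 0], [0, -0.001, 0.0013, 0, 0]])

```text
time: 3.55
tool_pos: [0.6804, -0.154, 0.2457]
tool_rot: [3.142, 0.0, 0.643]
contact_force: [0.4, -0.3, 0.5]
opening: 0.0002
grip_force: 0.0
```

```bash
python3 - <<'E'
from h import *
tcp();look(["side"])
E
```

```text
3.55 [ 0.6804 -0.154   0.2457] [3.142 0.    0.643] F [ 0.41 -0.29  0.49]
side 3.55 boom 3.7839 to go 0.8427 cost 0.00348
```

Call:
send_rows(targets=[[0, -0.001, 0.0013, 0, 0], [0, -0.001, 0.0013, 0, 0], [0, -0.001, 0.0013, 0, 0], [0, -0.001, 0.0013, 0, 0], [0, -0.001, 0.0013, 0, 0]])

```text
time: 4.1
tool_pos: [0.6754, -0.1475, 0.2457]
tool_rot: [3.141, 0.0, 0.643]
contact_force: [1.0, -0.5, -0.2]
opening: 0.0008
grip_force: 0.5
```

```bash
python3 - <<'E'
from h import *
tcp();look(["side"])
E
```

```text
4.1 [ 0.6754 -0.1475  0.2457] [3.141 0.    0.643] F [ 1.02 -0.46 -0.19]
side 4.1 boom 3.7833 to go 0.842 cost 0.00339
```

Call:
send_rows(targets=[[0, -0.001, 0.0013, 0, 0], [0, -0.001, 0.0013, 0, 0], [0, -0.001, 0.0013, 0, 0], [0, -0.001, 0.0013, 0, 0], [0, -0.001, 0.0013, 0, 0]])

```text
time: 4.65
tool_pos: [0.6704, -0.1409, 0.2457]
tool_rot: [-3.142, -0.0, 0.643]
contact_force: [0.7, -0.9, 1.2]
opening: 0.0008
grip_force: 0.3
```

```bash
python3 - <<'E'
from h import *
tcp();look(["side"])
E
```

```text
4.65 [ 0.6704 -0.1409  0.2457] [-3.142 -0.     0.643] F [ 0.67 -0.95  1.15]
side 4.65 boom 3.7397 to go 0.7984 cost 0.00333
```

Call:
send_rows(targets=[[0, 0.002, -0.002, 0.03, 0], [0, 0, 0, 0.04, 0], [0, -0.002, 0.01, 0.015, -0.05], [0, -0.008, 0.035, 0, -0.1], [0, -0.008, 0.04, 0, -0.1]])

```text
time: 5.2
tool_pos: [0.6543, -0.0579, 0.3309]
tool_rot: [3.142, -0.001, 0.387]
contact_force: [0.6, -1.5, 0.1]
opening: 0.0003
grip_force: 0.0
```

Call:
send_rows(targets=[[0, -0.008, 0.04, 0, -0.1], [0, -0.008, 0.04, 0, -0.1], [0, -0.008, 0.04, 0, -0.1], [0, -0.008, 0.04, 0, -0.1], [0, -0.008, 0.04, 0, -0.1]])

```text
time: 5.7
tool_pos: [0.6137, 0.144, 0.3309]
tool_rot: [-3.141, 0.0, -0.111]
contact_force: [1.0, 0.2, 0.4]
opening: 0.0005
grip_force: 0.0
```

```bash
python3 - <<'E'
from h import *
tcp();look();look();print(goal(TGT+.03,1,gap=0))
E
```

```text
5.7 [0.6137 0.144  0.3309] [-3.141  0.    -0.111] F [1.04 0.17 0.43]
side 5.7 boom 3.5934 to go 0.6522 cost 0.0031
scene 5.75 boom 3.5872 to go 0.646 cost 0.00217
side 5.8 boom 3.5796 to go 0.6384 cost 0.00306
scene 5.85 boom 3.5743 to go 0.6331 cost 0.00223
[0.60136414 0.17179209]
```

Call:
send_rows(targets=[[0, -0.005, 0.008, -0.01, -0.02], [0, -0.005, 0.008, -0.025, -0.02], [0, -0.003, 0.006, -0.025, -0.01], [0, 0, 0, -0.02, 0], [0, 0, 0, -0.005, 0]])

```text
time: 6.4
tool_pos: [0.6007, 0.1625, 0.2431]
tool_rot: [3.14, 0.005, -0.158]
contact_force: [0.1, -0.5, -0.3]
opening: 0.0005
grip_force: 0.0
```

```bash
python3 - <<'E'
from h import *
tcp();look();
E
```

```text
6.4 [0.6007 0.1625 0.2431] [ 3.14   0.005 -0.158] F [ 0.12 -0.53 -0.28]
side 6.4 boom 3.5019 to go 0.5607 cost 0.00452
scene 6.45 boom 3.495 to go 0.5538 cost 0.0023
```

Call:
send_rows(targets=[[0, 0, 0, 0, 0], [0, 0, 0, 0, 0], [0, 0, 0, 0, 0], [0, 0, 0, 0, 0], [0, 0, 0, 0, 0]])

```text
time: 7.0
tool_pos: [0.6015, 0.164, 0.246]
tool_rot: [-3.142, -0.0, -0.157]
contact_force: [0.4, -0.2, 0.5]
opening: 0.0007
grip_force: 0.0
```

Call:
send_rows(targets=[[0, 0, 0, 0, 0], [0, 0, 0, 0, 0], [0, 0, 0, 0, 0], [0, 0, 0, 0, 0], [0, 0, 0, 0, 0]])

```text
time: 7.5
tool_pos: [0.6015, 0.164, 0.2457]
tool_rot: [3.142, 0.0, -0.157]
contact_force: [-0.6, -1.0, 0.1]
opening: 0.0003
grip_force: 0.0
```

```bash
python3 - <<'E'
from h import *
tcp();look();print(goal(TGT+.05,1,gap=0))
E
```

```text
7.5 [0.6015 0.164  0.2457] [ 3.142  0.    -0.157] F [-0.63 -1.    0.13]
side 7.5 boom 3.3633 to go 0.4221 cost 0.00496
scene 7.55 boom 3.357 to go 0.4157 cost 0.00249
[0.59882259 0.16835384]
```

Call:
send_rows(targets=[[0, 0, 0, 0, 0], [0, 0, 0, 0, 0], [0, 0, 0, 0, 0], [0, 0, 0, 0, 0], [0, 0, 0, 0, 0]])

```text
time: 8.1
tool_pos: [0.6015, 0.1639, 0.2458]
tool_rot: [3.141, -0.0, -0.157]
contact_force: [0.4, 0.2, -0.2]
opening: 0.0003
grip_force: 0.0
```

Call:
send_rows(targets=[[0, 0, 0, 0, 0], [0, 0, 0, 0, 0], [0, 0, 0, 0, 0], [0, 0, 0, 0, 0], [0, 0, 0, 0, 0]])

```text
time: 8.6
tool_pos: [0.6014, 0.1639, 0.2458]
tool_rot: [3.142, 0.0, -0.157]
contact_force: [0.6, -0.9, 0.7]
opening: 0.0007
grip_force: 0.0
```

Call:
send_rows(targets=[[0, 0, 0, 0, 0], [0, 0, 0, 0, 0], [0, 0, 0, 0, 0], [0, 0, 0, 0, 0], [0, 0, 0, 0, 0]])

```text
time: 9.1
tool_pos: [0.6015, 0.1639, 0.2457]
tool_rot: [3.141, 0.0, -0.157]
contact_force: [-0.7, 0.6, -0.1]
opening: 0.0007
grip_force: 0.0
```

```bash
python3 - <<'E'
from h import *
tcp();look()
E
```

```text
9.1 [0.6015 0.1639 0.2457] [ 3.141  0.    -0.157] F [-0.74  0.61 -0.13]
side 9.1 boom 3.1742 to go 0.2329 cost 0.00601
scene 9.15 boom 3.17 to go 0.2288 cost 0.00299
```

Call:
send_rows(targets=[[0, 0, 0, 0, 0], [0, 0, 0, 0, 0], [0, 0, 0, 0, 0], [0, 0, 0, 0, 0], [0, 0, 0, 0, 0]])

```text
time: 9.7
tool_pos: [0.6014, 0.1639, 0.2457]
tool_rot: [3.141, 0.0, -0.157]
contact_force: [-0.2, 0.2, 0.1]
opening: 0.0006
grip_force: 0.0
```

Call:
send_rows(targets=[[0, 0, 0, 0, 0], [0, 0, 0, 0, 0], [0, 0, 0, 0, 0], [0, 0, 0, 0, 0], [0, 0.0001, 0.0007, 0, 0]])

```text
time: 10.2
tool_pos: [0.6016, 0.1646, 0.2457]
tool_rot: [3.141, 0.0, -0.157]
contact_force: [0.6, 0.2, -0.3]
opening: 0.0004
grip_force: 0.0
```

Call:
send_rows(targets=[[0, 0.0001, 0.0007, 0, 0], [0, 0.0001, 0.0007, 0, 0], [0, 0.0001, 0.0007, 0, 0], [0, 0.0001, 0.0007, 0, 0], [0, 0.0001, 0.0007, 0, 0]])

```text
time: 10.7
tool_pos: [0.6021, 0.1682, 0.2457]
tool_rot: [3.141, -0.0, -0.157]
contact_force: [-0.2, -0.4, -0.2]
opening: 0.0006
grip_force: 0.0
```

Call:
send_rows(targets=[[0, 0.0001, 0.0007, 0, 0], [0, 0.0001, 0.0007, 0, 0], [0, 0.0001, 0.0007, 0, 0], [0, 0.0001, 0.0007, 0, 0], [0, 0.0001, 0.0007, 0, 0]])

```text
time: 11.2
tool_pos: [0.6026, 0.1718, 0.2457]
tool_rot: [-3.142, -0.0, -0.157]
contact_force: [1.2, 1.7, -0.4]
opening: 0.0004
grip_force: 0.3
```

```bash
python3 - <<'E'
from h import *
tcp();look()
E
```

```text
11.2 [0.6026 0.1718 0.2457] [-3.142 -0.    -0.157] F [ 1.24  1.7  -0.43]
side 11.2 boom 2.9537 to go 0.0125 cost 0.00703
scene 11.25 boom 2.9568 to go 0.0156 cost 0.00384
```

Call:
send_rows(targets=[[0, 0.0001, 0.0007, 0, 0], [0, 0.0001, 0.0007, 0, 0], [0, 0.0001, 0.0007, 0, 0]])

```text
time: 11.6
tool_pos: [0.6027, 0.1737, 0.2457]
tool_rot: [3.141, 0.0, -0.157]
contact_force: [-0.8, -0.7, 0.1]
opening: 0.0007
grip_force: 0.0
```

```bash
python3 - <<'E'
from h import *
tcp();look()
E
```

```text
11.6 [0.6027 0.1737 0.2457] [ 3.141  0.    -0.157] F [-0.83 -0.69  0.12]
side 11.6 boom 2.9494 to go 0.0081 cost 0.00703
scene 11.65 boom 2.9563 to go 0.0151 cost 0.0038
```

Call:
send_rows(targets=[[0, 0.001, 0.01, 0, 0], [0, 0.003, 0.02, 0, 0], [0, 0.004, 0.03, 0, 0], [0, 0.002, 0.02, 0.02, 0], [0, 0, 0.01, 0.04, 0]])

```text
time: 12.2
tool_pos: [0.6114, 0.2659, 0.3024]
tool_rot: [3.139, 0.007, -0.155]
contact_force: [1.4, -0.2, -0.5]
opening: 0.0003
grip_force: 0.0
```

```bash
python3 - <<'E'
from h import *
tcp();look()
for n in("side","scene"):
    X,p=cloud(n);f=sel(X)
    cv2.imwrite(f"pics/{n}b.png",p[:,:,::-1])
    r=np.hypot(*(f[:,:2]-COL).T);a=f[(f[:,2]>.275)&(f[:,2]<.284)&(r<.26)]
    h=cv2.minAreaRect(a[:,:2].astype(np.float32));U=np.linalg.svd(a[:,:2]-a[:,:2].mean(0),full_matrices=False)[2][0]
    print(n,len(a),h,np.degrees(np.arctan2(*(-U*np.sign(U[0]))[::-1]))%360,np.degrees(TGT))
E
```

```text
12.2 [0.6114 0.2659 0.3024] [ 3.139  0.007 -0.155] F [ 1.38 -0.23 -0.48]
side 12.2 boom 2.9607 to go 0.0194 cost 0.00445
scene 12.25 boom 2.9667 to go 0.0255 cost 0.00375
side 1236 ((0.606494128704071, 0.0749281644821167), (0.09412972629070282, 0.17950813472270966), 79.04974365234375) 159.82930850841612 168.52065412403445
scene 1216 ((0.604525625705719, 0.07074549794197083), (0.0902136042714119, 0.1797579675912857), 79.57695770263672) 166.02338633480184 168.52065412403445
```

View pics/sideb.png

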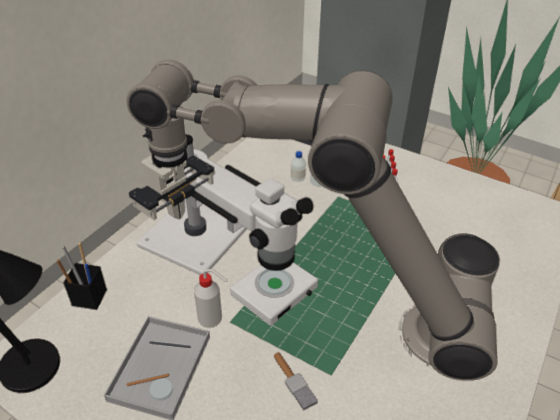

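Call:
send_rows(targets=[[0, 0, 0.005, 0.03, 0], [0, 0, 0, 0, 0], [0, 0, 0, 0, 0], [0, 0, 0, 0, 0], [0, 0, 0, 0, 0]])

```text
time: 12.9
tool_pos: [0.6126, 0.2684, 0.3343]
tool_rot: [3.14, 0.002, -0.158]
contact_force: [0.1, -0.2, -0.4]
opening: 0.0006
grip_force: 0.0
```

```bash
python3 - <<'E'
from h import *
tcp();look()
E
```

```text
12.9 [0.6126 0.2684 0.3343] [ 3.14e+00  2.00e-03 -1.58e-01] F [ 0.12 -0.17 -0.39]
side 12.9 boom 2.971 to go 0.0297 cost 0.00401
scene 12.95 boom 2.9764 to go 0.0351 cost 0.0037
```

Call:
send_rows(targets=[[0, 0, 0, 0, 0], [0, 0, 0, 0, 0], [0, 0, 0, 0, 0], [0, 0, 0, 0, 0], [0, 0, 0, 0, 0]])

```text
time: 13.5
tool_pos: [0.6129, 0.2688, 0.3358]
tool_rot: [3.142, -0.0, -0.157]
contact_force: [0.3, -0.0, -0.0]
opening: 0.0004
grip_force: 0.0
```

Call:
send_rows(targets=[[0, 0, 0, 0, 0], [0, 0, 0, 0, 0], [0, 0, 0, 0, 0], [0, 0, 0, 0, 0], [0, 0, 0, 0, 0]])

```text
time: 14.0
tool_pos: [0.6129, 0.2687, 0.3358]
tool_rot: [3.142, -0.0, -0.157]
contact_force: [-0.9, 0.3, -0.3]
opening: 0.0007
grip_force: 0.0
```

Call:
send_rows(targets=[[0, 0, 0, 0, 0], [0, 0, 0, 0, 0], [0, 0, 0, 0, 0], [0, 0, 0, 0, 0], [0, 0, 0, 0, 0]])

```text
time: 14.5
tool_pos: [0.6129, 0.2687, 0.3357]
tool_rot: [3.141, 0.0, -0.157]
contact_force: [-0.8, 0.0, -0.2]
opening: 0.0006
grip_force: 0.0
```

Call:
send_rows(targets=[[0, 0, 0, 0, 0], [0, 0, 0, 0, 0], [0, 0, 0, 0, 0], [0, 0, 0, 0, 0], [0, 0, 0, 0, 0]])

```text
time: 15.0
tool_pos: [0.6129, 0.2687, 0.3358]
tool_rot: [3.142, -0.0, -0.157]
contact_force: [0.0, -0.2, 0.0]
opening: 0.0004
grip_force: 0.0
```

Call:
send_rows(targets=[[0, 0, 0, 0, 0], [0, 0, 0, 0, 0], [0, 0, 0, 0, 0], [0, 0, 0, 0, 0], [0, 0, 0, 0, 0]])

```text
time: 15.5
tool_pos: [0.6129, 0.2687, 0.3357]
tool_rot: [3.141, 0.0, -0.157]
contact_force: [-0.0, -1.2, -0.3]
opening: 0.0006
grip_force: 0.0
```

Call:
send_rows(targets=[[0, 0, 0, 0, 0], [0, 0, 0, 0, 0], [0, 0, 0, 0, 0], [0, 0, 0, 0, 0], [0, 0, 0, 0, 0]])

```text
time: 16.0
tool_pos: [0.6129, 0.2687, 0.3357]
tool_rot: [3.142, 0.0, -0.157]
contact_force: [-0.1, -0.2, 0.5]
opening: 0.0001
grip_force: 0.0
```

```bash
python3 - <<'E'
from h import *
tcp();look()
for n in("side","scene"):
    X,p=cloud(n);cv2.imwrite(f"pics/{n}c.png",p[:,:,::-1]);f=sel(X);r=np.hypot(*(f[:,:2]-COL).T)
    a=f[(f[:,2]>.275)&(f[:,2]<.284)&(r<.26)];print(n,"arm top",cv2.minAreaRect(a[:,:2].astype(np.float32)))
    g=X.reshape(-1,3);rr=np.hypot(*(g[:,:2]-COL).T);q=g[(g[:,2]>.13)&(g[:,2]<.16)&(rr>.27)&(rr<.39)&(g[:,1]<.2)]
    if len(q)>20:print("head low circle",len(q),circ(q[:,:2]))
    d=g[(g[:,2]>.044)&(g[:,2]<.056)&(np.hypot(g[:,0]-.447,g[:,1]-.109)<.07)]
    if len(d)>20:print("dish",len(d),circ(d[:,:2]))
E
```

```text
16.0 [0.6129 0.2687 0.3357] [ 3.142  0.    -0.157] F [-0.11 -0.22  0.52]
side 16.0 boom 3.0021 to go 0.0609 cost 0.00391
scene 16.05 boom 3.0068 to go 0.0655 cost 0.0036
side arm top ((0.6029175519943237, 0.06738004088401794), (0.09344972670078278, 0.17664355039596558), 82.00878143310547)
head low circle 331 (array([0.44457529, 0.08945037]), np.float64(0.047222325531320504))
dish 178 (array([0.44739027, 0.10907957]), np.float64(0.042227490682598796))
scene arm top ((0.6033033728599548, 0.0640454888343811), (0.089927077293396, 0.1800033152103424), 81.59955596923828)
head low circle 80 (array([0.44991513, 0.07573906]), np.float64(0.03501881248449757))
dish 35 (array([0.45126695, 0.10814067]), np.float64(0.044386786717890474))
```

Call:
send_rows(targets=[[0, 0, 0, 0, 0], [0, 0, 0, 0, 0], [0, 0, 0, 0, 0], [0, 0, 0, 0, 0], [0, 0, 0, 0, 0]])

```text
time: 16.7
tool_pos: [0.6128, 0.2687, 0.3357]
tool_rot: [3.141, 0.0, -0.157]
contact_force: [-0.0, 0.5, -0.5]
opening: 0.0005
grip_force: 0.0
```

Call:
send_rows(targets=[[0, 0, 0, 0, 0], [0, 0, 0, 0, 0], [0, 0, 0, 0, 0], [0, 0, 0, 0, 0], [0, 0, 0, 0, 0]])

```text
time: 17.2
tool_pos: [0.6129, 0.2687, 0.3357]
tool_rot: [3.141, 0.0, -0.157]
contact_force: [-0.8, 0.1, -0.2]
opening: 0.0007
grip_force: 0.0
```

Call:
send_rows(targets=[[0, 0, 0, 0, 0], [0, 0, 0, 0, 0], [0, 0, 0, 0, 0], [0, 0, 0, 0, 0], [0, 0, 0, 0, 0]])

```text
time: 17.7
tool_pos: [0.6129, 0.2687, 0.3357]
tool_rot: [3.141, 0.0, -0.157]
contact_force: [-0.4, 0.5, -0.2]
opening: 0.0004
grip_force: 0.0
```

Call:
send_rows(targets=[[0, 0, 0, 0, 0], [0, 0, 0, 0, 0], [0, 0, 0, 0, 0], [0, 0, 0, 0, 0], [0, 0, 0, 0, 0]])

```text
time: 18.2
tool_pos: [0.6129, 0.2688, 0.3357]
tool_rot: [3.141, -0.0, -0.157]
contact_force: [0.1, 0.1, 0.5]
opening: 0.0004
grip_force: 0.0
```

Call:
send_rows(targets=[[0, 0, 0, 0, 0], [0, 0, 0, 0, 0], [0, 0, 0, 0, 0], [0, 0, 0, 0, 0], [0, 0, 0, 0, 0]])

```text
time: 18.7
tool_pos: [0.6129, 0.2687, 0.3357]
tool_rot: [3.142, 0.0, -0.157]
contact_force: [0.1, 0.8, 1.1]
opening: 0.0007
grip_force: 0.0
```

```bash
python3 - <<'E'
from h import *
tcp();look()
L=[]
for n in("side","scene"):
    X,p=cloud(n);cv2.imwrite(f"pics/{n}d.png",p[:,:,::-1]);f=sel(X);r=np.hypot(*(f[:,:2]-COL).T)
    a=f[(f[:,2]>.275)&(f[:,2]<.284)&(r<.26)];h=cv2.minAreaRect(a[:,:2].astype(np.float32));print(n,"arm top",h)
    th=np.radians(90+h[2]);c=np.array(h[0]);d=np.array([np.cos(th),np.sin(th)])
    # lens: along the arm's own axis line, 330 from column
    s=(c-COL)@d;l=c+d*(.33-s);print(" lens by arm line",l,np.hypot(*(l-[.447,.109])),"perp off",(c-COL)@[-d[1],d[0]])
    g=X.reshape(-1,3);rr=np.hypot(*(g[:,:2]-COL).T);q=g[(g[:,2]>.13)&(g[:,2]<.16)&(rr>.27)&(rr<.39)&(g[:,1]<.2)]
    if len(q)>20:print(" head low circle",len(q),circ(q[:,:2]))
E
```

```text
18.7 [0.6129 0.2687 0.3357] [ 3.142  0.    -0.157] F [0.09 0.8  1.13]
side 18.7 boom 3.0094 to go 0.0681 cost 0.00395
scene 18.75 boom 3.0109 to go 0.0696 cost 0.00358
side arm top ((0.6039061546325684, 0.06680282950401306), (0.09412220120429993, 0.1780899316072464), 82.21974182128906)
 lens by arm line [0.44514991 0.08849401] 0.02058928507770907 perp off -0.000828145014211041
 head low circle 328 (array([0.44417098, 0.08839147]), np.float64(0.046796834548099735))
scene arm top ((0.6047617197036743, 0.06317636370658875), (0.09011924266815186, 0.1823074370622635), 81.0916519165039)
 lens by arm line [0.44505704 0.08820929] 0.020881301353086565 perp off 0.005964589607716321
 head low circle 83 (array([0.45041071, 0.07468019]), np.float64(0.035126103980497314))
```

Call:
send_rows(targets=[[0, 0, 0, 0, 0], [0, 0, 0, 0, 0], [0, 0, 0, 0, 0], [0, 0, 0, 0, 0], [0, 0, 0, 0, 0]])

```text
time: 19.4
tool_pos: [0.6129, 0.2688, 0.3357]
tool_rot: [3.142, 0.0, -0.157]
contact_force: [1.0, 0.1, -0.4]
opening: 0.0006
grip_force: 0.0
```

Call:
send_rows(targets=[[0, 0, 0, 0, 0], [0, 0, 0, 0, 0], [0, 0, 0, 0, 0], [0, 0, 0, 0, 0], [0, 0, 0, 0, 0]])

```text
time: 19.9
tool_pos: [0.6128, 0.2688, 0.3357]
tool_rot: [3.141, 0.0, -0.157]
contact_force: [-0.2, -1.1, -0.0]
opening: 0.0004
grip_force: 0.0
```

Call:
send_rows(targets=[[0, 0, 0, 0, 0], [0, 0, 0, 0, 0], [0, 0, 0, 0, 0], [0, 0, 0, 0, 0], [0, 0, 0, 0, 0]])

```text
time: 20.4
tool_pos: [0.6129, 0.2687, 0.3357]
tool_rot: [3.142, -0.0, -0.157]
contact_force: [0.6, -0.1, -0.6]
opening: 0.0005
grip_force: 0.0
```

Call:
send_rows(targets=[[0, 0, 0, 0, 0], [0, 0, 0, 0, 0], [0, 0, 0, 0, 0], [0, 0, 0, 0, 0], [0, 0, 0, 0, 0]])

```text
time: 20.9
tool_pos: [0.6129, 0.2687, 0.3358]
tool_rot: [3.142, -0.0, -0.157]
contact_force: [0.8, 0.3, 0.5]
opening: 0.0004
grip_force: 0.0
```

Call:
send_rows(targets=[[0, 0, 0, 0, 0], [0, 0, 0, 0, 0], [0, 0, 0, 0, 0], [0, 0, 0, 0, 0], [0, 0, 0, 0, 0]])

```text
time: 21.4
tool_pos: [0.6129, 0.2687, 0.3357]
tool_rot: [3.141, 0.0, -0.157]
contact_force: [0.4, 0.8, -0.2]
opening: 0.0005
grip_force: 0.0
```

```bash
python3 - <<'E'
from h import *
o=look()
if max(a for _,a in o)-TGT<.075: print(hand_in())
E
```

```text
side 21.4 boom 3.008 to go 0.0668 cost 0.00391
scene 21.45 boom 3.0116 to go 0.0704 cost 0.00361
the job is handed in; nothing more can be done
None
```

I handed the job in at about 21.5 s: the microscope stands still and untouched over the dish, with the lens about 21–23 mm from its centre by my camera measurements (limit 30 mm); the hand-in gave no verdict.

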